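# Index the vial carousel to its next station

## Task

Draw the spring index pin of the vial carousel by its red knob, turn the carousel anticlockwise (seen from above) to its next index hole and let the pin drop fully home in it. Where exactly that hole lies has to be felt: never force the wheel against the pin nor press the pin hard on the ring. Let go of the carousel at the end and leave everything else on the bench where it is.

Things in the scene. Friction and masses are not known exactly. Their poses are not given: they have to be found in the camera images.
- carousel_base: Grey round base (300 mm across, 14 mm high) of the vial carousel, fixed to the bench. Origin: on the turning axis, at the bench top. Its z axis points up; its -x axis points from the turning axis to the home index hole (radius 120 mm), where the pin stands at the start, on the robot's side.
- carousel_axis (a point): The turning axis of the carousel at the disc's top face, 48 mm above the bench. The aluminium disc (drum) is 279 mm across; six capped vials (tops 107 mm above the bench) are fixed on it at radius 85 mm, none within 75 degrees of the pin; a dark hub 73 mm high stands in the middle.
- carousel_disc (a joint): Turn of the disc in rad, 0 at the home hole, growing anticlockwise seen from above; stops at -0.05 and 1.12. With the pin riding it takes 2 to 7 N at the knob to turn, and stays where left. The one further index hole is 32 to 56 degrees (0.56 to 0.98 rad) on from home, set differently each time, hidden under the disc and not measured.
- index_plunger (a joint): Lift of the spring pin in m: 0 fully home in a hole, 0.010 resting on the ring between the holes, 0.016 fully drawn (stop). The spring pulls it down with about 5 N at 0, 7 N at 0.010 and 9 N at 0.016. The pin is 10 mm thick with a round nose, moves straight up and down and turns with the disc.
- plunger_knob (a point): Middle of the red cylindrical knob (26 mm across, 28 mm high) on top of the pin: it is grasped from above, turns with the disc at 120 mm from the axis and rises with the pin. With the pin home this point is 98 mm above the bench, the knob's top 112 mm and its underside 84 mm; below it a steel boss 24 mm across reaches up to 72 mm.
- pin_nose: The steel index pin under the knob, hidden in the disc; its origin is on the turning axis. It touches only the fixed index ring under the disc (top 34 mm above the bench). The ring is level between the holes: the released pin rides on it and drops in at the hole (1 mm play either side, 0.01 rad). The force on it (7 N when riding) must stay below 20 N.
- tube_rack: White tube rack, 82 x 209 x 50 mm, loose on the bench; bystander. Origin: centre of its underside.
- amber_bottle: Amber bottle with blue cap, 60 mm across, 116 mm high; bystander. Origin: centre of its underside.
- tape: Roll of tape, 62 mm across, 18 mm high; bystander. Origin: centre of its underside.
- timer: White bench timer, 58 x 66 x 16 mm; bystander. Origin: centre of its underside.
- notebook: Brown notebook, 210 x 152 x 13 mm; bystander. Origin: centre of its underside.
- spare_vial: Single capped glass vial standing on the bench, 23 mm across, 54 mm high; bystander. Origin: centre of its underside.

How it is judged:
By the outcome, as a careful person would: the job done as asked, in the order asked, and still so for the second after the job is handed in, with the robot touching nothing.
It also fails if it takes over 51 s, if anything falls off the work surface, if the arm or the gripper's body presses on something with over 40 N, if the wrist force passes 120 N, or if a joint passes its speed limit or range.

## Robot

A 7-joint arm with a two-finger parallel gripper is mounted at the origin on a cart in front of the work surface, level with it; the furniture and walls round the work are solid. World frame = base frame: x ahead of the robot, y to its left, z up, the work surface at z = 0. Lengths are in m, angles in rad, forces in N, time in s.
With the tool pointing down it reaches from about 0.425 to 0.925 m from the base axis. Payload 6.8 kg.
Tool frame: the origin (TCP) lies between the finger pads; the fingertips stand 14 mm ahead of it and the grasp point (between the pads) lies 5 mm behind it; z points along the fingers, y is the line along which they close (so a half turn about z gives the same grasp; the last joint's range is limited). The gripper opens to 85 mm and grips with 20 to 120 N. Pads are 22 mm wide; open, the fingers measure 114 mm over their backs; the gripper's body (76 mm by 85 mm) begins 54 mm behind the grasp point. The pads swing forward as they close: fully open they stand 13 mm farther back than shut.
Start: joints at [-1.237, 0.477, 0.022, 1.555, -0.011, 1.109, -0.083], TCP at [0.289, 0.61, 0.245] pointing down, gripper open.
Joint ranges: [-2.96, 2.96], [-0.34, 2.1], [-1.41, 1.46], [0.24, 2.44], [-1.37, 4.51], [0.17, 1.92], [-2.96, 2.96]. Speed limits (rad/s): [2.39, 2.39, 3.14, 3.14, 3.14, 3.14, 3.14].

## Interface

Orientations are given as a rotation vector (axis times angle).
In Python, from bench import r, eyes, ticket gives the robot as it stands. The module is installed in compiled form; this text tells all that it offers.
- The arm moves only by the tool arm_command, never from a script. Its argument "plan" is text: rows parted by semicolons, each of 4 numbers parted by spaces: the shift along the tool's x, y, z in m, then the turn about the tool's z in degrees. In form: tx ty tz yaw; .... A call has 1 to 20 rows; each row shifts and turns the commanded pose from where the row before left it, along the tool's axes as they then stand; what a row does not reach is not made up. A row lasts 1/8 s, in which the tool goes at most 62.5 mm and 10.7 degrees, less where a joint would pass 70% of its speed; a pose out of reach is approached as far as the arm can. A call is refused whole if a number of a shift passes 0.0625 or a number of a turn 10.7, either way. A call with a gripper value outside its range is refused whole. "hand" is the closure, from -1 (fully open) to 1 (shut), set as the call begins (left out, the last holds). The fingers move at their own pace and stop on an object; "grip_force" is the grip in N (left out, the last holds). Time passes only in rows, so rows that do not move let the fingers close. It gives the time, the measured TCP pose, the force, the opening and the grip force at its end, in the units of the state.
- r.get_obs(): the state, without advancing time (a new reading comes with each control period).
- eyes.grab_frame(name): name is "side" or "top"; returns (picture, depth): 420x560x3 uint8, red, green, blue; 420x560 float32, m along the optical axis (not along the pixel's ray), 0 where there is no reading.
- eyes.calibration(name): a dict with "fov_y" (degrees; the focal length in pixels is half the picture's height over the tangent of half this angle, whatever the lens; pixels are square), "cx", "cy" (the principal point, pixels), "origin" and "attitude" of the camera in the world. Camera axes: x right, y up, looking along -z (the intrinsics and any distortion apply to the point x, -y, -z); pixel columns grow to the right and rows downward; lengths in m; the calibration is good to about 2 mm. A picture is of the moment at which its call begins. calibration takes no time and is no camera call.
- ticket.hand_in(): hands the job in; it is judged then, once.
The state is a dict: "clock": time; "joints": joint angles; "qvel": joint speeds; "tau": joint torques, N m; "tcp_pos": TCP position; "orientation": TCP orientation; "contact_force": force on the tool from outside, world axes, zero at the start; "moment": the same for the moment, N m; "grip_width": finger opening in m; "gripper_force": force on a finger pad.
Only numpy, scipy, OpenCV 4.12 (cv2) and the standard library are available. Lean on these libraries where they do the work, as an engineer would, in place of code of your own. Each camera call takes 0.05 s, during which the arm holds its last target. There are 200 camera calls.

## Working session

There is one attempt and no reset: what is moved stays moved. The work goes in short steps, Python scripts to look and compute and a tool call to move; the robot and the scene stay as the last step left them, time stands still between calls to the robot, and variables do not carry over. Pictures are saved under pics/ and viewed, at most 10 in all, crops included, and the job is handed in when it is done.

Besides the shell and the picture viewer there is one more tool, called after "Emit:" as name(argument=value, ...) on one line, values as JSON. arm_command: Moves the arm, as the interface text tells. Its arguments: {"type":"object","properties":{"plan":{"type":"string"},"hand":{"type":"number"},"grip_force":{"type":"number"}},"required":["plan"]}

```bash
mkdir -p pics
python3 - <<'E'
from bench import r, eyes
import cv2,numpy as np
o=r.get_obs(); print({k:np.round(v,4) for k,v in o.items()})
for n in("side","top"):
    c=eyes.calibration(n); print(n,c)
    p,d=eyes.grab_frame(n); cv2.imwrite(f"pics/{n}0.png",p[...,::-1]); np.savez(f"{n}0.npz",p=p,d=d)
E
```

```text
{'clock': np.float64(0.0), 'joints': array([-1.2371,  0.4778,  0.0223,  1.5565, -0.0115,  1.1093, -0.0831]), 'qvel': array([-0.0013, -0.0007, -0.0001,  0.0011, -0.0008,  0.0008,  0.0013]), 'tau': array([ 0.00000e+00, -5.96457e+01,  1.60810e+00, -2.81191e+01,
        1.25000e-02,  9.40000e-03,  0.00000e+00]), 'tcp_pos': array([0.2883, 0.6097, 0.2443]), 'orientation': array([-6.881e-01, -3.065e+00,  2.900e-03]), 'contact_force': array([-0.2005,  0.1486, -0.1722]), 'moment': array([ 0.0023,  0.0322, -0.0061]), 'gripper_force': np.float64(0.0), 'grip_width': np.float64(0.0852)}
side {'fov_y': 44.809023977735094, 'cx': 287.5940601582375, 'cy': 216.31032400221312, 'origin': array([-0.21003561,  1.24245461,  0.89684657]), 'attitude': array([ 0.41041215, -1.32501645, -2.28637425])}
top {'fov_y': 42.61234703425743, 'cx': 280.05104261905245, 'cy': 208.50103585928653, 'origin': array([0.43673793, 0.01927484, 1.67813427]), 'attitude': array([ 0.06112704, -0.05287365, -1.57844712])}
```

View pics/top0.png

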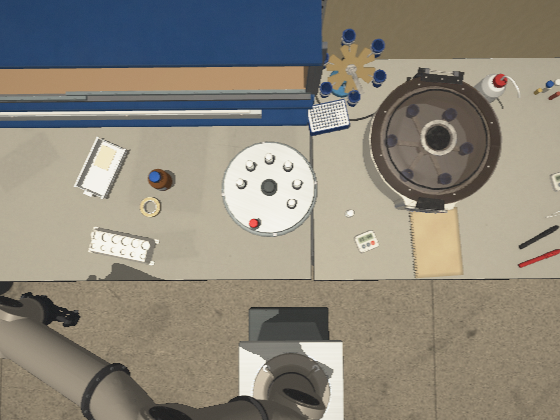

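View pics/side0.png

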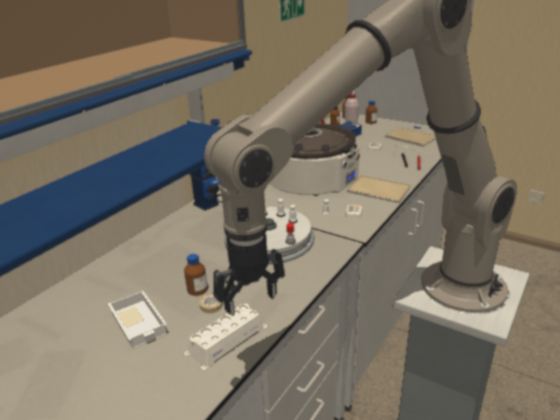

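The top view shows the red knob at about (254,223), the hub at (268,186), and the disc rim clear all round. Both views show the gripper at the far left, clear of everything.

```bash
cat > h.py <<'E'
import numpy as np,cv2
from scipy.spatial.transform import Rotation as R
from bench import r,eyes
def ray(n,u,v):
    c=eyes.calibration(n); f=210/np.tan(np.radians(c["fov_y"]/2))
    return np.array(c["origin"]),R.from_rotvec(c["attitude"]).apply([(u-c["cx"])/f,-(v-c["cy"])/f,-1.])
def onz(n,u,v,z):
    o,d=ray(n,u,v); return o+d*(z-o[2])/d[2]
def blobs(m,k=20):
    n,l,s,c=cv2.connectedComponentsWithStats(m.astype(np.uint8)); return [(s[i],c[i]) for i in range(1,n) if s[i,4]>=k]
def red(p):
    p=p.astype(int); return (p[...,0]>120)&(p[...,1]<70)&(p[...,2]<70)
E
python3 - <<'E'
from h import *
np.set_printoptions(precision=4,suppress=True)
for n in("top","side"):
    z=np.load(n+"0.npz"); p,d=z["p"],z["d"]
    for s,c in blobs(red(p),15): 
        o,dr=ray(n,*c); q=o+dr*d[int(c[1]),int(c[0])]
        print(n,s,c,"z.105",onz(n,*c,.105),"depth",q)
    if n=="top":
        # height map: disc
        vv,uu=np.mgrid[130:245,212:325]; P=np.array([[ (lambda o,dr:o+dr*d[v,u])(*ray(n,u,v)) for u in range(212,325)] for v in range(130,245)])
        zz=P[...,2]; print(np.percentile(zz,[5,25,50,75,95]))
        m=(zz>.03); bl=blobs(m,500); print([ (b[0],b[1]+[212,130]) for b in bl])
        cs,_=cv2.findContours(m.astype(np.uint8),0,1); c=max(cs,key=cv2.contourArea)[:,0]
        pts=P[c[:,1],c[:,0]]; 
        pp=np.array([onz(n,u+212,v+130,.048) for u,v in c]); (x,y),rad=cv2.minEnclosingCircle(pp[:,:2].astype(np.float32)); print("enc",x,y,rad)
        A=np.c_[2*pp[:,:2],np.ones(len(pp))]; s=np.linalg.lstsq(A,(pp[:,:2]**2).sum(1),rcond=None)[0]; print("fit",s[:2],np.sqrt(s[2]+s[0]**2+s[1]**2))
        m=zz>.065
        for s,c in blobs(m,4): 
            i=P[int(c[1]),int(c[0])]; print(s[4],c+[212,130],i)
E
```

```text
top [495  74  12  12  84] [499.6071  79.8214] z.105 [ 0.9291 -0.6291  0.105 ] depth [ 0.9115 -0.6059  0.1612]
top [519 250  41  17 153] [539.5686 257.7582] z.105 [ 0.4012 -0.7249  0.105 ] depth [ 0.399  -0.7706  0.0084]Traceback (most recent call last):
  File "<stdin>", line 10, in <module>
  File "h.py", line 5, in ray
    c=eyes.calibration(n); f=210/np.tan(np.radians(c["fov_y"]/2))
ValueError: time passes only in moves, steps and waits
```

```bash
sed -i 's/^def ray/C={n:eyes.calibration(n) for n in ("top","side")}\ndef ray/; s/c=eyes.calibration(n); f=/c=C[n]; f=/; s/(p\[...,0\]>120).*/(p[...,0]>90)\&(p[...,0]>2.2*p[...,1])\&(p[...,0]>2.2*p[...,2])/' h.py
cat > a.py <<'E'
from h import *
np.set_printoptions(precision=4,suppress=True)
for n in("top","side"):
    z=np.load(n+"0.npz"); p,d=z["p"],z["d"]
    for s,c in blobs(red(p),15): 
        o,dr=ray(n,*c); q=o+dr*d[int(c[1]),int(c[0])]
        print(n,s,c,"z.105",onz(n,*c,.105),"depth",q)
    if n=="top":
        P=np.array([[ (lambda o,dr:o+dr*d[v,u])(*ray(n,u,v)) for u in range(212,325)] for v in range(130,245)])
        zz=P[...,2]; print(np.percentile(zz,[5,25,50,75,95]))
        m=(zz>.03)
        cs,_=cv2.findContours(m.astype(np.uint8),0,1); c=max(cs,key=cv2.contourArea)[:,0]
        pp=np.array([onz(n,u+212,v+130,.048) for u,v in c]); (x,y),rad=cv2.minEnclosingCircle(pp[:,:2].astype(np.float32)); print("enc",x,y,rad)
        A=np.c_[2*pp[:,:2],np.ones(len(pp))]; s=np.linalg.lstsq(A,(pp[:,:2]**2).sum(1),rcond=None)[0]; print("fit",s[:2],np.sqrt(s[2]+s[0]**2+s[1]**2))
        for s,c in blobs(zz>.065,4): 
            i=P[int(c[1]),int(c[0])]; print(s[4],c+[212,130],i)
E
python3 a.py
```

```text
top [493  74  14  13 112] [499.1518  80.2768] z.105 [ 0.9277 -0.6277  0.105 ] depth [ 0.91   -0.6043  0.1619]
top [250 219   8   9  56] [253.4286 222.75  ] z.105 [0.5099 0.1053 0.105 ] depth [0.5096 0.105  0.1106]
top [519 250  41  17 157] [539.5987 257.7261] z.105 [ 0.4013 -0.725   0.105 ] depth [ 0.3991 -0.7707  0.0084]
[-0.0056  0.0002  0.0248  0.0483  0.058 ]
enc 0.6188256740570068 0.05962822958827019 0.1393396556377411
fit [0.62   0.0599] 0.13648505104562425
59 [269.0678 157.5085] [0.7027 0.0583 0.1105]
59 [250.1186 164.7119] [0.6825 0.1142 0.1104]
56 [288.0536 164.9107] [0.6827 0.0025 0.1025]
57 [240.5789 182.5263] [0.6301 0.1441 0.1058]
53 [297.1321 182.9434] [ 0.6279 -0.0232  0.1112]
108 [268.8056 186.3611] [0.6215 0.0628 0.0716]
52 [291.6154 202.5962] [ 0.5694 -0.0051  0.1108]
65 [253.5692 222.8308] [0.5118 0.1062 0.1107]
side [418 158   2  10  18] [418.5 162.5] z.105 [ 0.3353 -0.5433  0.105 ] depth [ 0.4028 -0.7643  0.007 ]
side [287 222   6  11  48] [289.8542 227.0417] z.105 [0.5095 0.1135 0.105 ] depth [0.5084 0.1153 0.1062]
```

Emit:
arm_command(plan="-0.0298 -0.0257 0 0;-0.0298 -0.0257 0 0;-0.0298 -0.0257 0 0;-0.0298 -0.0257 0 0;-0.0298 -0.0257 0 0;-0.0298 -0.0257 0 0;-0.0298 -0.0257 0 0;-0.0298 -0.0257 0 0;-0.0298 -0.0257 0 0;-0.0298 -0.0257 0 0;-0.0298 -0.0257 0 0;-0.0298 -0.0257 0 0;-0.0298 -0.0257 0 0;-0.0298 -0.0257 0 0;0 0 0 0", hand=-1)

```text
clock: 1.98
tcp_pos: [0.5126, 0.1029, 0.2451]
orientation: [0.698, 3.063, -0.002]
contact_force: [-0.5, 0.1, -0.3]
grip_width: 0.0853
gripper_force: 0.0
```

Emit:
arm_command(plan="0 0 0 9.7;0 0 0.01 9.7;0 0 0.01 9.7;0 0 0.01 9.7;0 0 0.01 9.7;0 0 0.01 9.7;0 0 0.01 9.7;0 0 0.005 9.7;0 0 0 9.7;0 0 0 0;0 0 0 0")

```text
clock: 3.35
tcp_pos: [0.5117, 0.1072, 0.1802]
orientation: [-2.61, -1.748, 0.0]
contact_force: [-1.1, -0.3, 0.3]
grip_width: 0.0852
gripper_force: 0.0
```

```bash
cat > s.py <<'E'
from h import *
import sys
np.set_printoptions(precision=4,suppress=True)
o=r.get_obs(); t=o["tcp_pos"]; M=R.from_rotvec(o["orientation"]).as_matrix()
print(o["clock"],"tcp",t,"yang",np.degrees(np.arctan2(M[1,1],M[0,1])),"tilt",M[:2,2],"F",o["contact_force"],"mom",o["moment"],"w",o["grip_width"],o["gripper_force"])
if len(sys.argv)>1:
    p,d=eyes.grab_frame("side"); cv2.imwrite("pics/%s.png"%sys.argv[1],cv2.resize(p[150:270,220:380,::-1],None,fx=5,fy=5)[:600])
    for s,c in blobs(red(p[:,:350]),8): print("red",s,c)
E
python3 s.py s1
```

```text
3.35 tcp [0.5117 0.1072 0.1802] yang -22.37819108343747 tilt [-0.0002  0.0002] F [-1.1128 -0.2783  0.3418] mom [ 0.0178  0.0392 -0.0297] w 0.08520168411551123 0.0
red [287 223   7  10  59] [289.7458 227.4576]
```

View pics/s1.png

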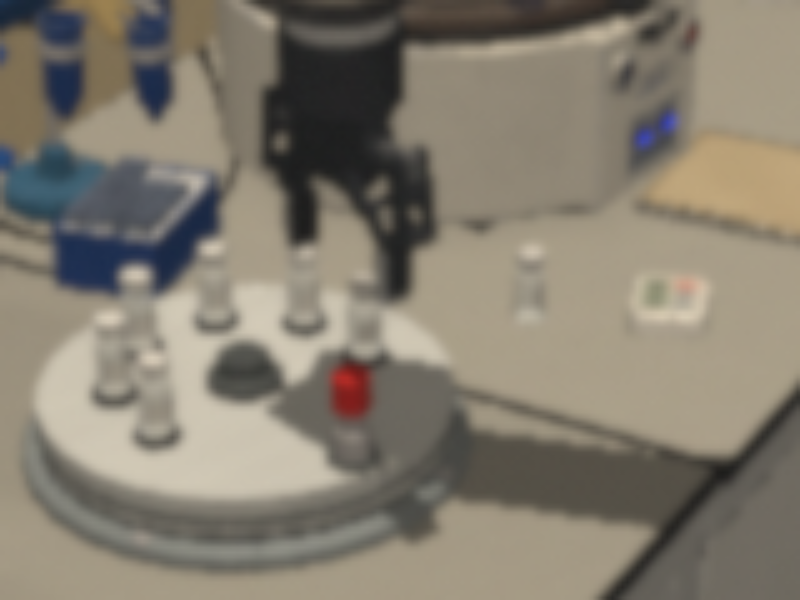

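The crop shows the open fingers at about (290,205) in the full side picture, directly over the red knob (290,227). Nothing is in the way, so I'll descend and grip radially.

Emit:
arm_command(plan="0 0 0.02 0;0 0 0.02 0;0 0 0.02 0;0 0 0.018 0;0 0 0.01 0;0 0 0 0")

```text
clock: 4.15
tcp_pos: [0.5116, 0.1064, 0.0918]
orientation: [-2.613, -1.743, 0.002]
contact_force: [-0.5, -1.1, 0.7]
grip_width: 0.0851
gripper_force: 0.0
```

Emit:
arm_command(plan="0 0 0 0;0 0 0 0;0 0 0 0;0 0 0 0;0 0 0 0;0 0 0 0", hand=1, grip_force=30)

```text
clock: 4.9
tcp_pos: [0.5109, 0.1073, 0.0927]
orientation: [-2.612, -1.742, 0.002]
contact_force: [-3.7, 2.2, 7.3]
grip_width: 0.0247
gripper_force: 29.0
```

```bash
python3 s.py s2
```

```text
4.9 tcp [0.5109 0.1073 0.0927] yang -22.591779116591404 tilt [-0.002   0.0012] F [-3.749   2.188   7.2691] mom [0.3206 1.0837 0.0167] w 0.02469590489015998 28.98002240806818
red [286 224   3   8  20] [287.2  227.65]
```

Emit:
arm_command(plan="0 0 -0.004 0;0 0 -0.004 0;0 0 -0.005 0;0 0 0 0;0 0 0 0")

```text
clock: 5.58
tcp_pos: [0.5109, 0.1067, 0.1049]
orientation: [-2.613, -1.743, 0.003]
contact_force: [-4.8, 2.1, -8.5]
grip_width: 0.025
gripper_force: 30.1
```

```bash
python3 s.py s3
```

```text
5.575 tcp [0.5109 0.1067 0.1049] yang -22.59511854938543 tilt [-0.002 -0.   ] F [-4.8162  2.0525 -8.4938] mom [0.6775 0.9666 0.0597] w 0.02500996041532794 30.114684621803463
red [286 221   3   8  19] [287.2105 224.3158]
```

Emit:
arm_command(plan="-0.00314 0.00004 0 -1.5;-0.00628 0.00016 0 -3;-0.00628 0.00016 0 -3;-0.00628 0.00016 0 -3;-0.00314 0.00004 0 -1.5;0 0 0 0")

```text
clock: 6.38
tcp_pos: [0.504, 0.082, 0.105]
orientation: [-2.417, -2.006, 0.002]
contact_force: [-6.1, 1.6, -7.1]
grip_width: 0.0248
gripper_force: 30.1
```

```bash
python3 s.py s4
```

```text
6.375 tcp [0.504 0.082 0.105] yang -10.636772302035242 tilt [-0.0016 -0.0005] F [-6.0502  1.5609 -7.0911] mom [0.3539 1.204  0.2118] w 0.024764800158955304 30.090365381911397
red [293 217   4   9  26] [294.1923 220.9615]
```

Emit:
arm_command(plan="-0.00314 0.00004 0 -1.5;-0.00628 0.00016 0 -3;-0.00628 0.00016 0 -3;-0.00628 0.00016 0 -3;-0.00628 0.00016 0 -3;-0.00314 0.00004 0 -1.5;0 0 0 0")

```text
clock: 7.3
tcp_pos: [0.5029, 0.0507, 0.1052]
orientation: [2.136, 2.304, -0.001]
contact_force: [-3.8, 0.7, -8.6]
grip_width: 0.0251
gripper_force: 30.1
```

```bash
python3 s.py s5
```

```text
7.3 tcp [0.5029 0.0507 0.1052] yang 4.331415983184363 tilt [-0.0004 -0.0006] F [-3.7871  0.7362 -8.5958] mom [0.0784 1.0518 0.1631] w 0.025089707829041092 30.058215782046318
red [298 213   6   9  39] [300.1795 217.2051]
```

Emit:
arm_command(plan="0 0 0.001 0;0 0 0.001 0;0 0 0 0")

```text
clock: 7.72
tcp_pos: [0.5028, 0.0511, 0.1032]
orientation: [-2.135, -2.304, 0.001]
contact_force: [-4.1, -0.3, -9.0]
grip_width: 0.0252
gripper_force: 30.1
```

Emit:
arm_command(plan="0 0 0 0;0 0 0 0;0 0 0 0;0 0 0 0", hand=0)

```text
clock: 8.22
tcp_pos: [0.5036, 0.0514, 0.1037]
orientation: [2.134, 2.304, 0.002]
contact_force: [0.0, -0.3, 0.7]
grip_width: 0.0424
gripper_force: 0.0
```

```bash
python3 s.py s6
```

```text
8.225 tcp [0.5036 0.0514 0.1037] yang 4.376312466918486 tilt [0.0014 0.0003] F [ 0.0456 -0.3014  0.7105] mom [ 0.0079  0.0023 -0.0073] w 0.04243296550497804 0.0
red [298 214   7   9  48] [301.375 218.125]
```

Emit:
arm_command(plan="0 0 0 10;0 0 0 10;0 0 0 10;0 0 0 10;0 0 0 10;0 0 0 10;0 0 0 10;0 0 0 10;0 0 0 10;0 0 0 0", grip_force=20)

```text
clock: 9.52
tcp_pos: [0.5031, 0.0514, 0.1032]
orientation: [3.139, 0.123, 0.0]
contact_force: [1.3, -0.8, -0.8]
grip_width: 0.0426
gripper_force: 0.0
```

Emit:
arm_command(plan="0 0.002 0 0;0 0.002 0 0;0 0.002 0 0;0 0 0 0")

```text
clock: 10.02
tcp_pos: [0.5035, 0.045, 0.1034]
orientation: [-3.139, -0.12, -0.0]
contact_force: [0.9, 0.2, 0.1]
grip_width: 0.0428
gripper_force: 0.0
```

Emit:
arm_command(plan="0 0.001 0 -0.5;0 0.001 0 -0.5;0 0 0 0")

```text
clock: 10.4
tcp_pos: [0.5036, 0.0432, 0.1033]
orientation: [3.138, 0.148, -0.0]
contact_force: [-0.2, 0.2, -0.2]
grip_width: 0.0427
gripper_force: 0.0
```

```bash
python3 s.py s7
```

```text
10.4 tcp [0.5036 0.0432 0.1033] yang -84.60963312257991 tilt [-0. -0.] F [-0.242   0.1527 -0.188 ] mom [ 0.0266 -0.009  -0.005 ] w 0.0427462938517271 0.0
```

Emit:
arm_command(plan="0.0001 0.001 0 -0.45;0.0001 0.001 0 -0.45;0.0001 0.001 0 -0.45;0.0001 0.001 0 -0.45;0 0 0 0")

```text
clock: 11.08
tcp_pos: [0.5043, 0.0404, 0.1032]
orientation: [-3.134, -0.199, 0.001]
contact_force: [-1.0, 5.5, 0.0]
grip_width: 0.0427
gripper_force: 2.5
```

Emit:
arm_command(plan="0.0001 0.001 0 -0.45;0.0001 0.001 0 -0.45;0 0 0 0")

```text
clock: 11.45
tcp_pos: [0.5046, 0.0379, 0.1032]
orientation: [-3.133, -0.222, 0.001]
contact_force: [-1.9, 4.4, -0.5]
grip_width: 0.0427
gripper_force: 2.3
```

```bash
python3 s.py s8
```

```text
11.45 tcp [0.5046 0.0379 0.1032] yang -81.8779059839745 tilt [-0.0006  0.0005] F [-1.911   4.3753 -0.5214] mom [ 0.94    0.1342 -0.0372] w 0.042734824782413104 2.282435477245599
```

Emit:
arm_command(plan="0.0001 0.001 0 -0.45;0.0001 0.001 0 -0.45;0.0001 0.001 0 -0.45;0.0001 0.001 0 -0.45;0 0 0 0")

```text
clock: 12.12
tcp_pos: [0.5055, 0.0335, 0.1032]
orientation: [-3.13, -0.271, 0.001]
contact_force: [-1.9, 4.3, -0.9]
grip_width: 0.0428
gripper_force: 2.0
```

Emit:
arm_command(plan="0.0001 0.001 0 -0.47;0.0001 0.001 0 -0.47;0.0001 0.001 0 -0.47;0 0 0 0")

```text
clock: 12.62
tcp_pos: [0.5063, 0.0305, 0.1031]
orientation: [-3.126, -0.309, 0.001]
contact_force: [-1.5, 3.4, -0.7]
grip_width: 0.0423
gripper_force: 2.0
```

Emit:
arm_command(plan="0.0001 0.001 0 -0.47;0.0001 0.001 0 -0.47;0.0001 0.001 0 -0.47;0 0 0 0")

```text
clock: 13.12
tcp_pos: [0.5071, 0.0278, 0.1031]
orientation: [-3.122, -0.348, 0.002]
contact_force: [-2.7, 4.4, -0.2]
grip_width: 0.0429
gripper_force: 2.4
```

Emit:
arm_command(plan="0.0001 0.001 0 -0.47;0.0001 0.001 0 -0.47;0.0001 0.001 0 -0.47;0 0 0 0")

```text
clock: 13.62
tcp_pos: [0.508, 0.0249, 0.1031]
orientation: [-3.117, -0.386, 0.002]
contact_force: [-2.3, 3.9, 0.1]
grip_width: 0.0425
gripper_force: 2.4
```

Emit:
arm_command(plan="0.0001 0.001 0 -0.47;0.0001 0.001 0 -0.47;0.0001 0.001 0 -0.47;0 0 0 0")

```text
clock: 14.12
tcp_pos: [0.509, 0.0219, 0.1031]
orientation: [-3.113, -0.425, 0.002]
contact_force: [-2.8, 3.4, -0.5]
grip_width: 0.0427
gripper_force: 2.3
```

Emit:
arm_command(plan="0.0001 0.001 0 -0.47;0.0001 0.001 0 -0.47;0.0001 0.001 0 -0.47;0 0 0 0")

```text
clock: 14.62
tcp_pos: [0.51, 0.0192, 0.1031]
orientation: [-3.107, -0.463, 0.002]
contact_force: [-3.6, 3.7, -0.6]
grip_width: 0.0428
gripper_force: 2.4
```

Emit:
arm_command(plan="0.0001 0.001 0 -0.47;0.0001 0.001 0 -0.47;0.0001 0.001 0 -0.47;0 0 0 0")

```text
clock: 15.12
tcp_pos: [0.5112, 0.0164, 0.1031]
orientation: [-3.101, -0.501, 0.002]
contact_force: [-3.0, 3.3, -0.2]
grip_width: 0.0427
gripper_force: 2.4
```

Emit:
arm_command(plan="0.0001 0.001 0 -0.47;0.0001 0.001 0 -0.47;0.0001 0.001 0 -0.47;0 0 0 0")

```text
clock: 15.62
tcp_pos: [0.5123, 0.0136, 0.1031]
orientation: [-3.095, -0.539, 0.003]
contact_force: [-4.7, 3.7, 1.1]
grip_width: 0.0428
gripper_force: 2.4
```

Emit:
arm_command(plan="0.0001 0.001 0 -0.47;0.0001 0.001 0 -0.47;0.0001 0.001 0 -0.47;0 0 0 0")

```text
clock: 16.12
tcp_pos: [0.5136, 0.011, 0.103]
orientation: [-3.088, -0.577, 0.003]
contact_force: [-3.7, 4.2, -0.1]
grip_width: 0.0425
gripper_force: 2.6
```

Emit:
arm_command(plan="0.0001 0.001 0 -0.47;0.0001 0.001 0 -0.47;0.0001 0.001 0 -0.47;0 0 0 0")

```text
clock: 16.62
tcp_pos: [0.5148, 0.0083, 0.103]
orientation: [-3.08, -0.615, 0.003]
contact_force: [-3.6, 4.5, 0.3]
grip_width: 0.0426
gripper_force: 2.7
```

Emit:
arm_command(plan="0.0001 0.001 0 -0.47;0.0001 0.001 0 -0.47;0.0001 0.001 0 -0.47;0 0 0 0")

```text
clock: 17.12
tcp_pos: [0.5175, 0.0047, 0.1033]
orientation: [3.072, 0.651, 0.001]
contact_force: [-0.3, 0.3, 0.6]
grip_width: 0.0429
gripper_force: 0.4
```

The pushing force vanished, which probably means the pin dropped. I'll check with the camera.

```bash
python3 s.py s9
```

```text
17.125 tcp [0.5175 0.0047 0.1033] yang -66.06256279060406 tilt [ 0.0007 -0.0012] F [-0.3009  0.2511  0.5601] mom [ 0.12    0.1173 -0.0035] w 0.04292978934653524 0.39589615181057525
```

View pics/s9.png

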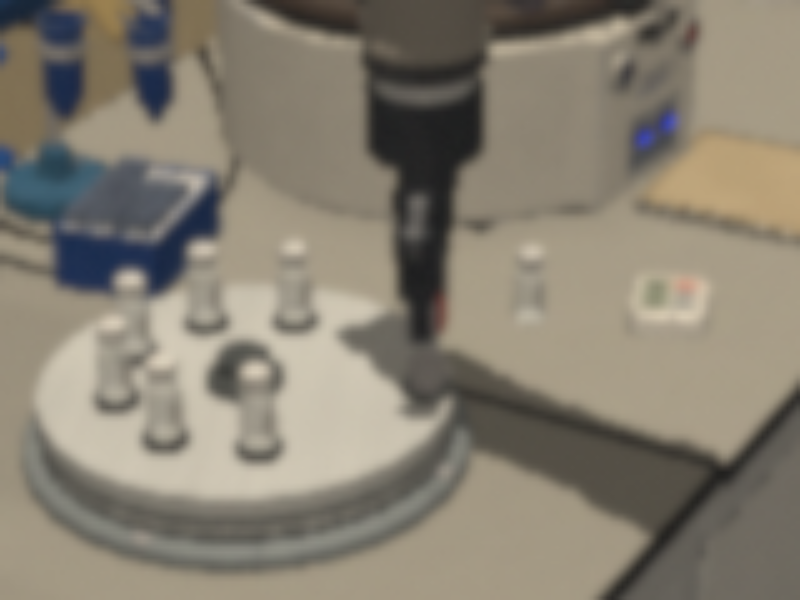

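Emit:
arm_command(plan="0.0001 0.001 0 -0.47;0 0 0 0")

```text
clock: 17.42
tcp_pos: [0.5185, 0.0042, 0.1036]
orientation: [3.07, 0.664, 0.002]
contact_force: [0.4, -0.1, -0.0]
grip_width: 0.043
gripper_force: 0.0
```

Emit:
arm_command(plan="0.0001 0.001 0 -0.47;0 0 0 0")

```text
clock: 17.68
tcp_pos: [0.5186, 0.0037, 0.1034]
orientation: [3.067, 0.678, 0.001]
contact_force: [1.1, -0.2, -0.9]
grip_width: 0.0426
gripper_force: 0.0
```

Emit:
arm_command(plan="0 0 0 0;0 0 0 0;0 0 -0.03 0;0 0 -0.05 0;0 0 -0.05 0;0 0 0 0", hand=-1)

```text
clock: 18.42
tcp_pos: [0.5207, 0.0038, 0.2368]
orientation: [-3.067, -0.678, -0.011]
contact_force: [-0.9, 0.4, -1.3]
grip_width: 0.0852
gripper_force: 0.0
```

```bash
python3 s.py s10
```

```text
18.425 tcp [0.5207 0.0038 0.2368] yang -65.07935509426683 tilt [0.0068 0.0022] F [-0.8924  0.403  -1.2904] mom [-0.0155 -0.0037  0.0504] w 0.08521978735406073 0.0
red [302 210   6   9  44] [304.7955 214.0682]
```

View pics/s10.png

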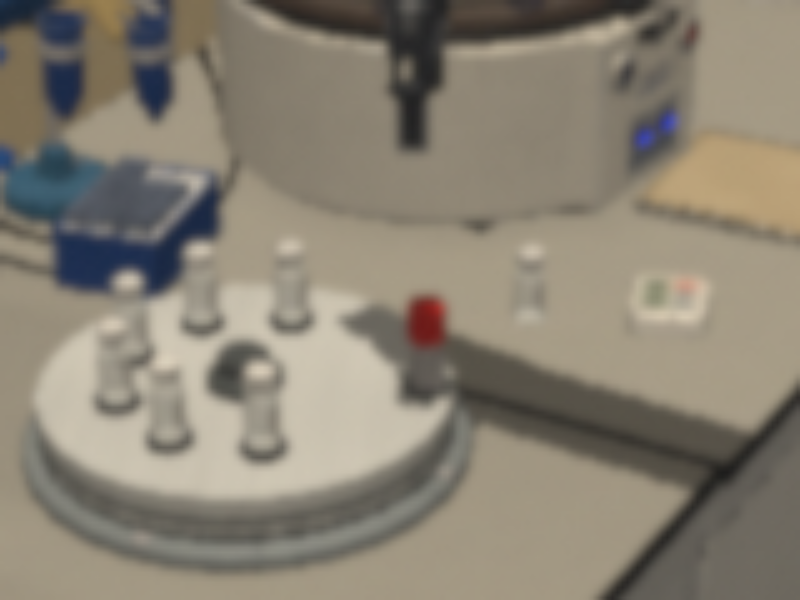

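```bash
cat > k.py <<'E'
from h import *
import sys
np.set_printoptions(precision=4,suppress=True)
def meas(p,d):
    m=red(p); m[:,:260]=0; m[:,350:]=0; m[:180]=0; v,u=np.nonzero(m)
    o,_=ray("side",0,0); P=np.array([o+ray("side",a,b)[1]*d[b,a] for a,b in zip(u,v)])
    print("px",len(u),u.mean(),v.min(),v.max(),v.mean(),"med",np.median(P,0),"zmin/max",P[:,2].min(),P[:,2].max())
z=np.load("side0.npz"); meas(z["p"],z["d"])
p,d=eyes.grab_frame("side"); meas(p,d)
c=C["side"];f=210/np.tan(np.radians(c["fov_y"]/2))
def proj(q):
    x=R.from_rotvec(c["attitude"]).inv().apply(np.array(q)-c["origin"]); return c["cx"]+f*x[0]/-x[2],c["cy"]-f*x[1]/-x[2]
for th in(0,44,45,46,47,48,49):
    a=np.radians(157.3+th); print(th,[np.round(proj([.6215+.12*np.cos(a),.06+.12*np.sin(a),h]),1) for h in(.098,.108)])
E
python3 k.py
```

```text
px 48 289.8541666666667 222 232 227.04166666666666 med [0.5083 0.117  0.1078] zmin/max 0.05299063067551557 0.1143127830775551
px 44 304.79545454545456 210 218 214.0681818181818 med [0.5119 0.0187 0.1027] zmin/max 0.08823165016445 0.1156239166606654
0 [array([290.8, 227.9]), array([290.7, 225. ])]
44 [array([305.8, 215.4]), array([305.8, 212.7])]
45 [array([305.9, 215.1]), array([305.9, 212.4])]
46 [array([306. , 214.8]), array([306. , 212.1])]
47 [array([306.1, 214.5]), array([306. , 211.8])]
48 [array([306.1, 214.2]), array([306.1, 211.4])]
49 [array([306.2, 213.9]), array([306.2, 211.1])]
```

The red blob's row matches the pin-home prediction (214.1; riding would give about 211.4), so the pin is down. I'll confirm with a light nudge: the wheel should stay put.

Emit:
arm_command(plan="-0.003 -0.006 0 0;0 0 0.04 0;0 0 0.04 0;0 0 0.03 0;0 0 0.016 0;0 0 0.005 0;0 0 0 0")

```text
clock: 19.4
tcp_pos: [0.5134, 0.0081, 0.1026]
orientation: [3.068, 0.678, 0.001]
contact_force: [-0.3, 0.3, 1.0]
grip_width: 0.0855
gripper_force: 0.0
```

Emit:
arm_command(plan="0 0 0 0;0 0 0 0;0 0 0 0;0 0 0 0", hand=0)

```text
clock: 19.9
tcp_pos: [0.5132, 0.0082, 0.1025]
orientation: [-3.067, -0.678, -0.001]
contact_force: [-0.7, -0.8, 0.0]
grip_width: 0.0427
gripper_force: 0.0
```

Emit:
arm_command(plan="0 0.001 0 0;0 0.001 0 0;0 0.001 0 0;0 0 0 0")

```text
clock: 20.4
tcp_pos: [0.5144, 0.0053, 0.1023]
orientation: [3.068, 0.678, 0.0]
contact_force: [-0.3, 0.1, 0.1]
grip_width: 0.0424
gripper_force: 0.0
```

Emit:
arm_command(plan="0 0.001 0 0;0 0.001 0 0;0 0 0 0")

```text
clock: 20.78
tcp_pos: [0.5153, 0.0035, 0.1023]
orientation: [3.068, 0.678, 0.0]
contact_force: [0.5, -0.3, 0.7]
grip_width: 0.0429
gripper_force: 0.0
```

Emit:
arm_command(plan="0 0.001 0 0;0 0.001 0 0;0 0 0 0")

```text
clock: 21.15
tcp_pos: [0.5161, 0.0017, 0.1023]
orientation: [3.068, 0.678, 0.0]
contact_force: [0.8, -0.2, -0.1]
grip_width: 0.0424
gripper_force: 0.0
```

Emit:
arm_command(plan="0 0.001 0 0;0 0.001 0 0;0 0 0 0")

```text
clock: 21.52
tcp_pos: [0.5169, -0.0, 0.1023]
orientation: [-3.067, -0.678, 0.0]
contact_force: [0.4, 0.1, 0.6]
grip_width: 0.0425
gripper_force: 0.2
```

Contact is just starting. I'll nudge a little more.

Emit:
arm_command(plan="0 0.001 0 0;0 0 0 0")

```text
clock: 21.78
tcp_pos: [0.5172, -0.0009, 0.1023]
orientation: [-3.067, -0.678, 0.0]
contact_force: [-1.4, 0.0, 1.1]
grip_width: 0.0427
gripper_force: 0.5
```

Emit:
arm_command(plan="0 0.001 0 0;0 0 0 0")

```text
clock: 22.02
tcp_pos: [0.5177, -0.002, 0.1023]
orientation: [3.068, 0.678, -0.0]
contact_force: [-0.1, 0.1, 0.0]
grip_width: 0.0427
gripper_force: 0.5
```

Emit:
arm_command(plan="0 0.001 0 0;0 0 0 0")

```text
clock: 22.28
tcp_pos: [0.5178, -0.0024, 0.1022]
orientation: [-3.067, -0.678, 0.001]
contact_force: [-2.2, 2.3, 1.0]
grip_width: 0.043
gripper_force: 1.7
```

```bash
python3 k.py | head -2;python3 s.py s11
```

```text
px 48 289.8541666666667 222 232 227.04166666666666 med [0.5083 0.117  0.1078] zmin/max 0.05299063067551557 0.1143127830775551
22.325 tcp [ 0.5178 -0.0024  0.1022] yang -65.05829345988087 tilt [-0.0008  0.0006] F [-2.4465  2.9524  1.6833] mom [0.646  0.5003 0.0142] w 0.04249433654598639 1.7630483103857841k.py:7: RuntimeWarning: Mean of empty slice.
  print("px",len(u),u.mean(),v.min(),v.max(),v.mean(),"med",np.median(P,0),"zmin/max",P[:,2].min(),P[:,2].max())
  ret = ret.dtype.type(ret / rcount)
Traceback (most recent call last):
  File "k.py", line 9, in <module>
    p,d=eyes.grab_frame("side"); meas(p,d)
                                 ~~~~^^^^^
  File "k.py", line 7, in meas
    print("px",len(u),u.mean(),v.min(),v.max(),v.mean(),"med",np.median(P,0),"zmin/max",P[:,2].min(),P[:,2].max())
                               ~~~~~^^
ValueError: zero-size array to reduction operation minimum which has no identity
```

View pics/s11.png

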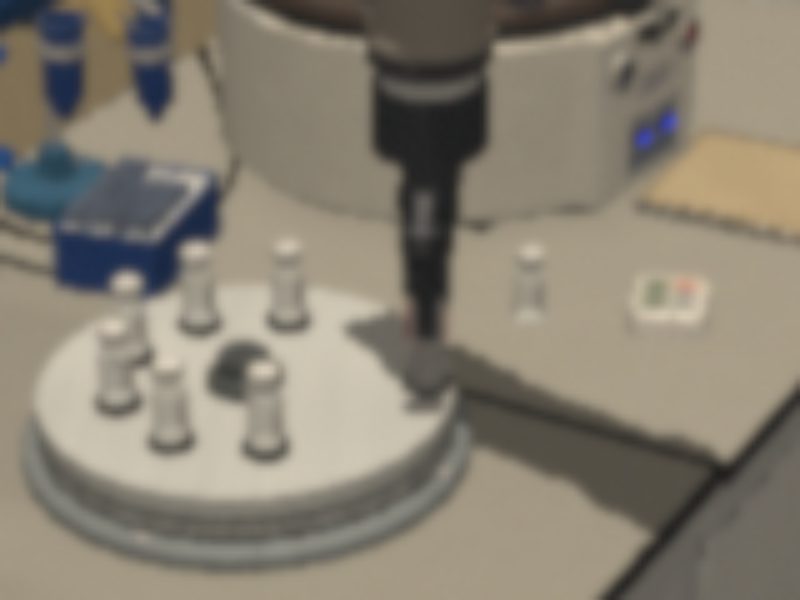

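The wheel moved about 2 mm freely at 0.5 N and then stopped, with force building as the wall took it. So the pin is home in the hole with only its play. I'll back off and leave.

Emit:
arm_command(plan="0 -0.003 0 0;0 -0.003 0 0;0 -0.002 0 0;0 0 0 0;0 0 0 0;0 0 -0.03 0;0 0 -0.05 0;0 0 -0.05 0;-0.02 0 -0.03 0;-0.03 0 -0.03 0;-0.03 0 0 0;0 0 0 0;0 0 0 0", hand=-1)

```text
clock: 24.0
tcp_pos: [0.4427, -0.0288, 0.2924]
orientation: [-3.067, -0.678, -0.001]
contact_force: [0.4, -0.4, 0.1]
grip_width: 0.0853
gripper_force: 0.0
```

```bash
python3 k.py | head -2;python3 s.py s12
```

```text
px 48 289.8541666666667 222 232 227.04166666666666 med [0.5083 0.117  0.1078] zmin/max 0.05299063067551557 0.1143127830775551
px 43 304.86046511627904 209 217 212.93023255813952 med [0.5142 0.0152 0.1067] zmin/max 0.08980133479395291 0.11690992611920514
24.05 tcp [ 0.4428 -0.0288  0.2923] yang -65.04655297267732 tilt [ 0.0003 -0.0003] F [-0.7885 -0.1172 -0.5528] mom [-0.0181  0.0352 -0.0036] w 0.08545070738051962 0.0
red [302 209   6   9  43] [304.8605 212.9302]
```

View pics/s12.png

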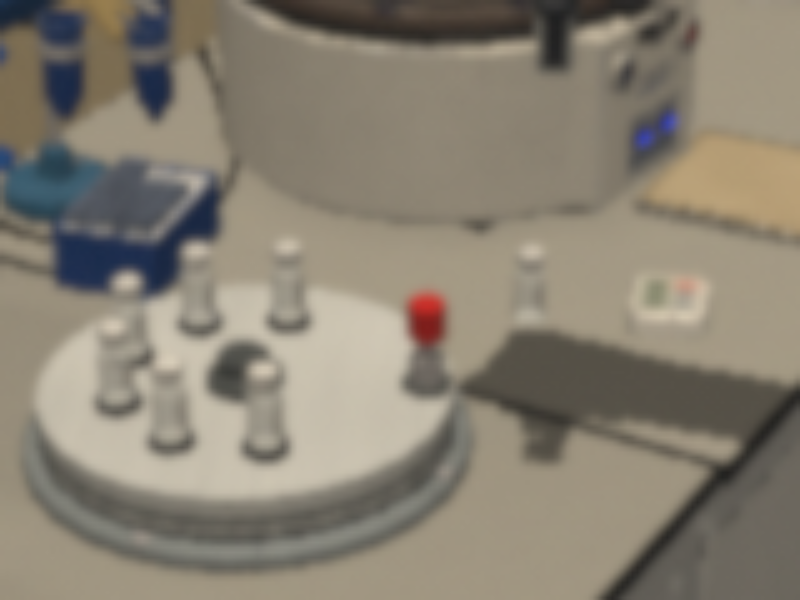

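Run:
```python
from h import *
np.set_printoptions(precision=4,suppress=True)
p,d=eyes.grab_frame("top"); np.savez("top1.npz",p=p,d=d); sd=eyes.grab_frame("side")[0]
for n,(p_,d_) in {"home":(np.load("top0.npz")["p"],np.load("top0.npz")["d"]),"now":(p,d)}.items():
    m=red(p_); m[:,:220]=0; m[:,320:]=0; v,u=np.nonzero(m)
    P=np.array([ray("top",a,b)[0]+ray("top",a,b)[1]*d_[b,a] for a,b in zip(u,v)]); q=onz("top",u.mean(),v.mean(),.11)
    print(n,len(u),u.mean(),v.mean(),"zmed",np.median(P[:,2]),np.sort(P[:,2])[-8:],q, "ang",np.degrees(np.arctan2(q[1]-.06,q[0]-.6215))%360, np.hypot(q[1]-.06,q[0]-.6215))
a=np.load("side0.npz")["p"][212:252,275:305]; b=sd[199:239,290:320]
cv2.imwrite("pics/cmp.png",cv2.resize(np.hstack([a,b])[...,::-1],None,fx=13,fy=13,interpolation=cv2.INTER_CUBIC))
```

```text
home 56 253.42857142857142 222.75 zmed 0.1118833809437777 [0.1166 0.1166 0.1176 0.1177 0.1179 0.1191 0.1193 0.1199] [0.5097 0.105  0.11  ] ang 158.08335551190945 0.1205366888587151
now 42 287.5 219.8095238095238 zmed 0.11157823680892132 [0.1137 0.1138 0.1139 0.1158 0.1161 0.1163 0.1177 1.6781] [0.5174 0.0056 0.11  ] ang 207.5948671872235 0.11744790581156221
```

View pics/cmp.png

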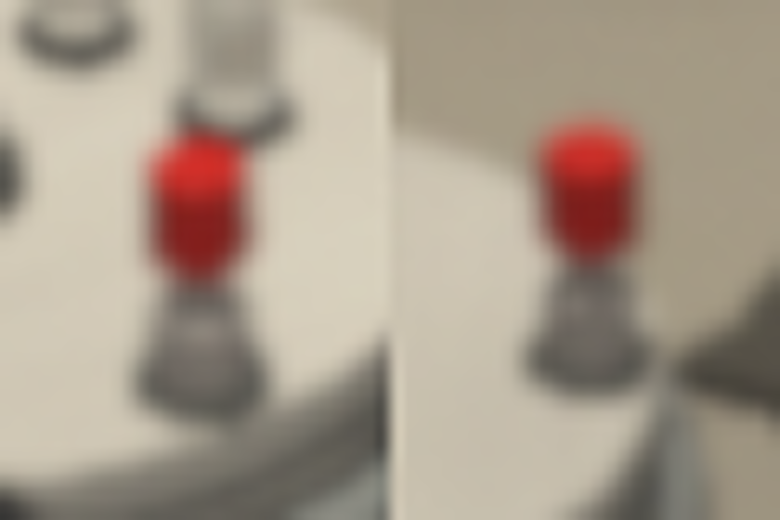

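In the comparison picture, knob and boss span about 285 px at home (left) and about 265 px now (right). The knob-top depth agrees: 111.6 mm now against 111.9 mm at home. The pin is fully home about 49° on, with the arm clear.

```bash
python3 -c "
from bench import ticket
print(ticket.hand_in())"
```

```text
the job is handed in; nothing more can be done
None
```

The pin was drawn, the carousel was turned anticlockwise about 49°, the pin dropped fully home in the next hole, and the carousel was released and handed in at about 24 s.

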